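# Stow the square reagent bottle in the water-test kit

### The arm

A 6-joint arm with a two-finger parallel gripper is mounted at the origin on the work surface. World frame = base frame: x ahead of the robot, y to its left, z up, the work surface at z = 0. Lengths are in m, angles in rad, forces in N, time in s.
With the tool pointing down it reaches from about 0.25 to 0.775 m from the base axis. Payload 8.9 kg.
Tool frame: the origin (TCP) lies between the finger pads; the fingertips stand 14 mm ahead of it and the grasp point (between the pads) lies 5 mm behind it (manip.tips_ahead is the distance from the TCP to the fingertips, in m); z points along the fingers, y is the line along which they close (so a half turn about z gives the same grasp; the last joint's range is limited). The gripper opens to 85 mm and grips with 20 to 120 N. Pads are 22 mm wide; open, the fingers measure 114 mm over their backs; the gripper's body (76 mm by 85 mm) begins 54 mm behind the grasp point. The pads swing forward as they close: fully open they stand 13 mm farther back than shut.
Start: joints at [-1.326, 0.291, -0.153, 1.127, 0, 1.431], TCP at [0.197, -0.487, 0.245] pointing down, gripper open.
Joint ranges: [-2.52, 2.52], [-0.91, 1.74], [-1.3, 1.37], [-1.96, 2.02], [-1.52, 1.47], [-3.14, 3.14]. Speed limits (rad/s): [2.22, 2.22, 2.79, 3.14, 3.14, 3.14].

### API

Orientations are given as a unit quaternion [x, y, z, w].
In Python, from cell import manip, snapshot, camera_info, ticket gives the robot as it stands. The module is installed in compiled form; this text tells all that it offers.
- The arm moves only by the tool apply_moves, never from a script. Its argument "commands" is one flat list of numbers, 7 for each row, row after row: the shift along the world's x, y, z in cm, then the turn, a rotation vector about the world's x, y, z in degrees, then the gripper's target within -1 to 1 (fully open at 1, half-way at 0, shut at -1). A call has 1 to 12 rows; each row is the pose to reach, as a shift and turn from the pose commanded when the call began; what a row does not reach only later rows make up. A row lasts 1/12 s, in which the tool goes at most 41.7 mm and 7.16 degrees, less where a joint would pass 70% of its speed; a pose out of reach is approached as far as the arm can. A call with a gripper value outside its range is refused whole. The fingers move at their own pace and stop on an object; "force" is the grip in N (left out, the last holds). Time passes only in rows, so rows that repeat a pose let the fingers close. It gives the time, the measured TCP pose, the force, the opening and the grip force at its end, in the units of the state.
- manip.read_state(): the state, without advancing time (a new reading comes with each control period).
- snapshot(name): name is "scene" or "top" or "wrist"; returns (picture, depth): 420x560x3 uint8, red, green, blue; 420x560 float32, m along the optical axis (not along the pixel's ray), 0 where there is no reading.
- camera_info(name): a dict with "fov_y" (degrees; the focal length in pixels is half the picture's height over the tangent of half this angle, whatever the lens; pixels are square), "cx", "cy" (the principal point, pixels), "origin" and "rotation" of the camera in the world; the wrist camera has in their place "T_tool_cam" (4x4, takes a point from camera to tool coordinates, whose origin is the TCP and whose axes are the flange's). Camera axes: x right, y down, z forward; pixel columns grow to the right and rows downward; lengths in m; the calibration is good to about 2 mm. A picture is of the moment at which its call begins: read the wrist's pose just before it. camera_info takes no time and is no camera call.
- ticket.hand_in(): hands the job in; it is judged then, once.
The state is a dict: "time_s": time; "joint_pos": joint angles; "joint_vel": joint speeds; "joint_torque": joint torques, N m; "ee_pos": TCP position; "ee_rot": TCP orientation; "ft_force": force on the tool from outside, world axes, zero at the start; "wrist_torque": the same for the moment, N m; "opening": opening from 0.0 (shut) to 1.0 (fully open); "grasp_force": force on a finger pad.
Only numpy, scipy, OpenCV 4.12 (cv2) and the standard library are available. Lean on these libraries where they do the work, as an engineer would, in place of code of your own. Each camera call takes 0.05 s, during which the arm holds its last target. There are 200 camera calls.

### The job

Put the square reagent bottle away in the grey test-kit case: raise the case's hinged lid until it stands about upright, stand the square bottle upright in the large empty bay inside, then shut the lid fully and let go.

Things in the scene. Friction and masses are not known exactly. Their poses are not given: they have to be found in the camera images.
- case: Grey case fixed to the bench: lower shell 134 (x) x 210 (y) x 50 mm high, 4 mm walls, 5 mm floor. Origin: centre of underside; z up, x from front (tab side) to hinge side. A black insert with small vials, up to 50 mm high, fills the +y end from y=+53; the empty bay is x -63 to +63, y -101 to +53 mm, centre (0, -24). Hinge line: along y at x=+67, z=+50 mm.
- lid (a joint): Lid angle (rad): 0 shut, 1.57 upright, stop at 1.8. Hinged on the case's far (+x) edge, opens up and away from the robot. Blue-grey shell 134 x 210 mm, 20 mm deep, 0.12 kg; top 70 mm above the bench when shut. Its stiff hinge holds it wherever it is left (1 to 2 N at the tab moves it). Starts shut or up to 0.25 ajar.
- lid_tab (a point): Grip point on the black tab that sticks 40 mm straight out from the middle of the lid's front edge, 30 mm wide (along the hinge), 10 mm thick. Point: 24 mm out from the lid, mid-thickness; 158 mm from the hinge line along the lid and 5 mm above the hinge plane (55 mm above the bench when shut). Pinched across its 30 mm from above at any angle, it pivots between the fingers. x: tab to hinge.
- square_bottle_center (a point): Centre, half-way up (28 mm above its underside), of the white plastic square bottle: body 36 x 36 mm, 42 mm high, round cap 26 mm across on top, 56 mm high in all, about 60 g. z up, x and y across its flat sides. It stands among three white round dropper bottles (34 mm across, 66 mm high, pointed tip) and may have any of the four places.
Things that resemble listed ones, but are neither listed nor needed, are in the scene too. What is shaped like the part that bears square_bottle_center but purple or yellow is not meant.

How it is judged:
On the way, in this order (a step that is already met when the one before it is completed fails the run):
1. the lid is raised to about upright (beyond 63 degrees) (value of joint lid above 1.1 rad), for 0.2 s.
2. with the lid still up, the square bottle stands upright in the bay (x of square_bottle_center in the frame of case between -0.055 and 0.055 m and y of square_bottle_center in the frame of case between -0.095 and 0.047 m and z of square_bottle_center in the frame of case between 0.025 and 0.041 m and angle between square_bottle_center's own z axis and vertical below 0.2 rad and value of joint lid above 0.8 rad), for 0.2 s.
At the end, for the whole second after the job is handed in: The square bottle stands upright (within 11 degrees) on the floor of the empty bay, at rest, and the lid is shut (within 0.08 rad) and at rest (x of square_bottle_center in the frame of case between -0.055 and 0.055 m and y of square_bottle_center in the frame of case between -0.095 and 0.047 m and z of square_bottle_center in the frame of case between 0.025 and 0.041 m and angle between square_bottle_center's own z axis and vertical below 0.2 rad and value of joint lid below 0.08 rad and velocity of joint lid between -0.05 and 0.05 rad/s and linear speed of square_bottle below 0.02 m/s); the robot touches nothing.
It also fails if it takes over 59 s, if anything falls off the work surface, if the arm or the gripper's body presses on something with over 40 N, if the wrist force passes 120 N, or if a joint passes its speed limit or range.

## Working session

There is one attempt and no reset: what is moved stays moved. The work goes in short steps, Python scripts to look and compute and a tool call to move; the robot and the scene stay as the last step left them, time stands still between calls to the robot, and variables do not carry over. Pictures are saved under pics/ and viewed, at most 10 in all, crops included, and the job is handed in when it is done.

Besides the shell and the picture viewer there is one more tool, called after "Request:" as a command line: name --argument value ..., lists and objects as JSON in quotes. apply_moves: Moves the arm, as the interface text tells. Its arguments: {"type":"object","properties":{"commands":{"type":"array"},"force":{"type":"number"}},"required":["commands"]}

```bash
mkdir -p pics
cat > h.py <<'E'
import numpy as np, cv2
from cell import manip, snapshot, camera_info, ticket
from scipy.spatial.transform import Rotation as R
def cam(name, st=None):
    c=camera_info(name); f=210/np.tan(np.radians(c["fov_y"])/2)
    if "T_tool_cam" in c:
        T=np.array(c["T_tool_cam"]); M=R.from_quat(st["ee_rot"]).as_matrix()
        Rm=M@T[:3,:3]; o=M@T[:3,3]+np.array(st["ee_pos"])
    else: Rm=np.array(c["rotation"]);o=np.array(c["origin"])
    return f,c["cx"],c["cy"],o,Rm
def ray(C,u,v):
    f,cx,cy,o,Rm=C
    return o, Rm@np.array([(u-cx)/f,(v-cy)/f,1.])
def onplane(C,u,v,z):
    o,d=ray(C,u,v); return o+d*(z-o[2])/d[2]
def cloud(C,D):
    f,cx,cy,o,Rm=C
    v,u=np.indices(D.shape)
    P=np.stack([(u-cx)/f*D,(v-cy)/f*D,D],-1)
    return P@Rm.T+o
def shot(name):
    st=manip.read_state(); I,D=snapshot(name); return I,D,cam(name,st)
def save(n,I): cv2.imwrite("pics/"+n,I[...,::-1])
E
python3 - <<'E'
from h import *
for n in("top","scene"):
    I,D,C=shot(n); save(n+"0.png",I); np.savez(n+"0.npz",I=I,D=D); print(n,C)
I,D,C=shot("wrist"); save("w0.png",I)
E
```

```text
top (np.float64(438.6362325933016), 279.2013676543542, 208.9074748438212, array([ 0.38070806, -0.06598539,  0.81892334]), array([-0.6954834 ,  0.71539946, -0.03863098,  0.05490077]))
scene (np.float64(379.8479099109154), 281.23001764752155, 207.43300559048015, array([0.81796616, 0.35822558, 0.56710345]), array([ 0.31784157,  0.86092669, -0.37204494, -0.13915649]))
```

View pics/top0.png

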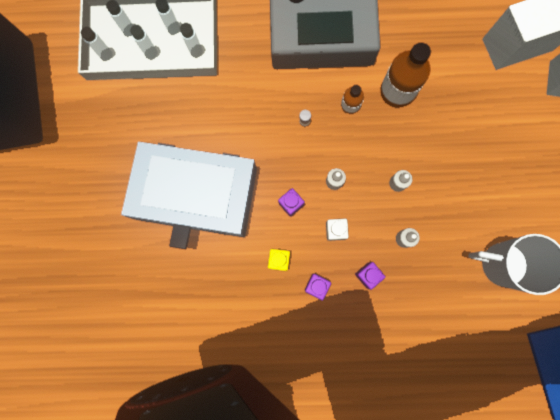

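View pics/scene0.png

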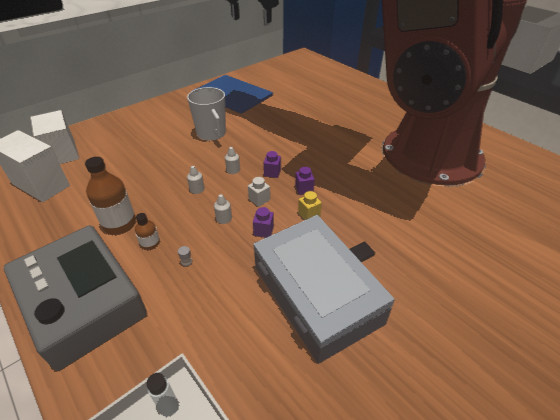

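Top view: the case is at about (190,190) with its black tab at (180,236). The white candidates are (338,230), with a square body and round cap, and (336,179), (402,180) and (409,238), which are round with pointed tips. The first fits the description. The purple and yellow square bottles are decoys. The scene view shows the same square bottle at (259,190).

```bash
sed -i 's/else: Rm=np.array(c\["rotation"\])/else: Rm=np.array(c["rotation"]); Rm=R.from_quat(Rm).as_matrix() if Rm.size==4 else Rm/; ' h.py
python3 - <<'E'
import re
s=open('h.py').read()
s=s.replace('T=np.array(c["T_tool_cam"])','T=np.array(c["T_tool_cam"]).reshape(4,4)')
open('h.py','w').write(s)
E
python3 - <<'E'
from h import *
C={}
for n in("top","scene"):
    z=np.load(n+"0.npz"); I,D=z["I"],z["D"]; Cn=cam(n); P=cloud(Cn,D)
    for (u,v) in ([(338,230),(180,236),(190,190),(440,330),(140,160),(240,170),(130,205),(240,222),(300,230)] if n=="top" else [(259,190),(258,183),(360,253),(320,270),(450,220)]):
        print(n,u,v,I[v,u],P[v,u].round(4))
    hsv=cv2.cvtColor(I,cv2.COLOR_RGB2HSV)
    # whites
    m=((hsv[...,1]<60)&(hsv[...,2]>120)).astype(np.uint8)
    # lid mask
    k=(P[...,2]>.03)&(P[...,2]<.12)
    nn,l,s,c=cv2.connectedComponentsWithStats((m*k).astype(np.uint8))
    for i in range(1,nn):
        if s[i,4]>60: 
            q=P[l==i]; print(n,'white',s[i],c[i].round(1),np.median(q,0).round(3),q[:,2].max().round(3))
    d=((hsv[...,2]<60)).astype(np.uint8)
    nn,l,s,c=cv2.connectedComponentsWithStats(d)
    for i in range(1,nn):
        if 100<s[i,4]<1500:
            q=P[l==i]; print(n,'dark',s[i],c[i].round(1),np.median(q,0).round(3))
I=np.load("top0.npz")["I"]
a=cv2.resize(I[150:290,250:430],None,fx=3,fy=3,interpolation=cv2.INTER_CUBIC); b=cv2.resize(I[130:270,110:270],None,fx=3,fy=3,interpolation=cv2.INTER_CUBIC)
save("crop1.png",cv2.resize(np.hstack([a,b]),(800,330)))
E
```

```text
top 338 230 [252 252 249] [ 0.4424 -0.1508  0.0572]
top 180 236 [88 80 75] [0.4391 0.1226 0.0662]
top 190 190 [236 243 244] [0.5176 0.1032 0.0752]
top 440 330 [208 129  58] [ 0.2613 -0.3326 -0.0009]
top 140 160 [209 221 227] [0.5755 0.1937 0.0681]
top 240 170 [219 229 233] [0.5512 0.0166 0.0705]
top 130 205 [215 224 229] [0.4947 0.208  0.0736]
top 240 222 [230 236 240] [0.4594 0.0174 0.0755]
top 300 230 [222 141  68] [ 0.449  -0.0864  0.001 ]
top white [ 78   0 137  73 672] [143.5  53.5] [0.764 0.206 0.033] 0.087
top white [ 270    0  110   53 3528] [323.  24.] [ 0.821 -0.135  0.069] 0.074
top white [ 508    0   52   42 1660] [536.1  17.8] [ 0.792 -0.497  0.109] 0.114
top white [157   3  20  24 221] [168.   16.5] [0.851 0.148 0.058] 0.081
top white [108   5  23  25 242] [121.4  18.4] [0.851 0.236 0.055] 0.083
top white [181  22  19  29 213] [191.4  39.6] [0.801 0.104 0.06 ] 0.09
top white [132  24  22  29 238] [144.2  41.5] [0.801 0.191 0.058] 0.089
top white [ 85  27  23  27 238] [97.2 43.3] [0.802 0.28  0.057] 0.088
top white [387  86  25  15  86] [395.9  92.7] [ 0.687 -0.263  0.06
[... 2226 characters left out ...]
038
scene white [148 377  27  28 189] [162.9 392.7] [0.804 0.118 0.071] 0.077
scene white [ 89 378  59  42 201] [118.5 399.5] [0.855 0.072 0.035] 0.037
scene dark [  0   0  62  21 955] [26.4  7.6] [ 0.587 -1.126  0.21 ]
scene dark [227   0  13  20 133] [234.4   8.1] [ 0.217 -0.527  0.271]
scene dark [258   0  21  23 214] [268.7   7.3] [ 0.181 -0.434  0.293]
scene dark [466 113  16  51 237] [473.9 141.2] [0.001 0.085 0.081]
scene dark [ 86 157  18  16 236] [ 94.6 164.6] [ 0.714 -0.273  0.159]
scene dark [351 242  23  19 253] [362.3 251. ] [0.435 0.128 0.067]
scene dark [ 35 299  29  25 551] [ 49.1 311. ] [ 0.878 -0.085  0.081]
scene dark [147 373  19  21 302] [155.9 383.3] [0.809 0.113 0.089]
```

View pics/crop1.png

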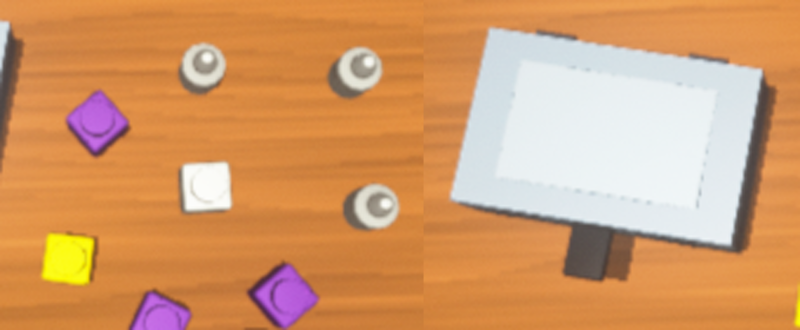

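The crop confirms that the white square-bodied bottle with the round cap is the target. Next I fit the lid, tab and bottle poses.

Run:
```python
from h import *
st=manip.read_state(); print(st["ee_pos"],R.from_quat(st["ee_rot"]).as_matrix().round(3).tolist(),camera_info("wrist"))
for n in("top","scene"):
    z=np.load(n+"0.npz"); I,D=z["I"],z["D"]; Cn=cam(n); P=cloud(Cn,D)
    roi=(P[...,0]>.38)&(P[...,0]<.65)&(P[...,1]>-.03)&(P[...,1]<.28)
    hsv=cv2.cvtColor(I,cv2.COLOR_RGB2HSV)
    m=(roi&(P[...,2]>.06)&(hsv[...,2]>120)).astype(np.uint8)
    m=cv2.erode(m,np.ones((3,3))); q=P[m>0]
    A=np.c_[q[:,:2],np.ones(len(q))]; 
    c=np.linalg.lstsq(A,q[:,2],rcond=None)[0]
    for _ in range(3):
        r=abs(q[:,2]-A@c); q=q[r<.004];A=A[r<.004]; c=np.linalg.lstsq(A,q[:,2],rcond=None)[0]
    rect=cv2.minAreaRect((q[:,:2]*1000).astype(np.float32)); print(n,'lid',rect,'slope',c.round(4), np.arctan(np.hypot(*c[:2])))
    m=(roi&(P[...,2]>.052)&(hsv[...,2]<110)&(P[...,0]<.46)); q=P[m]; 
    rect=cv2.minAreaRect((q[:,:2]*1000).astype(np.float32)); print('tab',m.sum(),rect,np.median(q,0), cv2.boxPoints(rect))
    roi=abs(P[...,0]-.446)+abs(P[...,1]+.15)<.06
    m=roi&(P[...,2]>.035)&(P[...,2]<.048); q=P[m]
    print('bot',m.sum(),cv2.minAreaRect((q[:,:2]*1000).astype(np.float32)),np.median(q[:,2]))
    m=roi&(P[...,2]>.052); q=P[m]
    print('cap',m.sum(),cv2.minAreaRect((q[:,:2]*1000).astype(np.float32)),np.median(q[:,2]))
```

```text
[ 0.19650176 -0.48653857  0.24488931] [[0.927, 0.374, -0.0], [0.374, -0.927, 0.001], [0.0, -0.001, -1.0]] {'fov_y': 69.47360796993031, 'cx': 279.5048768350836, 'cy': 216.36267807159885, 'T_tool_cam': array([[-6.27320511e-04, -9.53220727e-01, -3.02274464e-01,
         7.78468070e-02],
       [ 9.99999301e-01, -2.95020725e-04, -1.14498657e-03,
        -5.31014047e-04],
       [ 1.00224770e-03, -3.02274971e-01,  9.53220246e-01,
        -1.28729145e-01],
       [ 0.00000000e+00,  0.00000000e+00,  0.00000000e+00,
         1.00000000e+00]])}
top lid ((524.3512573242188, 107.3653564453125), (207.1652374267578, 131.81027221679688), 79.2376937866211) slope [-0.0467  0.0072  0.0962] 0.04723845160813861
tab 404 ((438.50628662109375, 76.87319946289062), (40.67665100097656, 126.58836364746094), 0.0006017350242473185) [0.43922647 0.12260978 0.06591763] [[418.1673   140.16718 ]
 [418.16864   13.578804]
 [458.84528   13.579224]
 [458.84393  140.1676  ]]
bot 240 ((446.96197509765625, -152.2265167236328), (35.993900299072266, 35.96305465698242), 1.8363078832626343) 0.04097515057391382
cap 164 ((446.9158630371094, -152.24017333984375), (23.072566986083984, 23.17855453491211), 88.65155792236328) 0.05522108522606706
scene lid ((522.8221435546875, 110.00940704345703), (205.80079650878906, 130.90859985351562), 79.0376205444336) slope [-0.0468  0.0078  0.0972] 0.04746363567914979
tab 295 ((437.44439697265625, 126.36739349365234), (30.132944107055664, 41.239559173583984), 77.68156433105469) [0.43546368 0.12854903 0.06703463] [[414.085   116.04691]
 [454.3751  107.24867]
 [460.8038  136.68787]
 [420.5137  145.48611]]
bot 154 ((444.1075134277344, -148.77867126464844), (37.18224334716797, 35.96082305908203), 1.9022996425628662) 0.04129594167540723
cap 84 ((444.9512023925781, -149.1818389892578), (23.906612396240234, 23.854862213134766), 58.73592758178711) 0.05587052650097668
```

Request:
apply_moves --commands '[23.7,61.3,-4.5,0,0,147,1,23.7,61.3,-4.5,0,0,147,1,23.7,61.3,-4.5,0,0,147,1,23.7,61.3,-4.5,0,0,147,1,23.7,61.3,-4.5,0,0,147,1,23.7,61.3,-4.5,0,0,147,1,23.7,61.3,-4.5,0,0,147,1,23.7,61.3,-4.5,0,0,147,1,23.7,61.3,-4.5,0,0,147,1,23.7,61.3,-4.5,0,0,147,1,23.7,61.3,-4.5,0,0,147,1,23.7,61.3,-4.5,0,0,147,1]' --force 40

```text
time_s: 1.15
ee_pos: [0.3766, -0.0195, 0.2112]
ee_rot: [0.586, 0.81, 0.0, 0.0]
ft_force: [1.4, -1.5, -0.7]
opening: 1.001
grasp_force: 0.0
```

Request:
apply_moves --commands '[5.6,14.5,-1,0,0,61,1,5.6,14.5,-1,0,0,61,1,5.6,14.5,-1,0,0,61,1,5.6,14.5,-1,0,0,61,1,5.6,14.5,-1,0,0,61,1,5.6,14.5,-1,0,0,61,1,5.6,14.5,-1,0,0,61,1,5.6,14.5,-1,0,0,61,1,5.6,14.5,-1,0,0,61,1,5.6,14.5,-1,0,0,61,1,5.6,14.5,-1,0,0,61,1]'

```text
time_s: 2.07
ee_pos: [0.4324, 0.1235, 0.201]
ee_rot: [0.098, 0.995, -0.0, -0.0]
ft_force: [-0.6, 0.6, 0.2]
opening: 1.001
grasp_force: 0.0
```

Run:
```python
from h import *
st=manip.read_state(); M=R.from_quat(st["ee_rot"]).as_matrix(); print(st["ee_pos"],M.round(3).tolist(),st["joint_pos"])
I,D,C=shot("wrist"); save("w1.png",I); P=cloud(C,D)
hsv=cv2.cvtColor(I,cv2.COLOR_RGB2HSV)
m=(P[...,2]>.05)&(P[...,2]<.08)&(hsv[...,2]<110)&(P[...,0]<.46)&(P[...,0]>.40)&(abs(P[...,1]-.126)<.04)
q=P[m]; r=cv2.minAreaRect((q[:,:2]*1000).astype(np.float32)); print(m.sum(),r,cv2.boxPoints(r).tolist(),np.median(q[:,2]))
```

```text
[0.43235787 0.1234518  0.20103517] [[-0.981, 0.194, -0.0], [0.194, 0.981, -0.0], [0.0, -0.0, -1.0]] [ 1.15270464e-01  1.81704971e-01 -4.19940601e-01  9.69436197e-01
  1.53054416e-05  3.10854790e-01]
1734 ((437.2052917480469, 115.50363159179688), (53.173667907714844, 41.735679626464844), 79.73271942138672) [[411.9327392578125, 93.06202697753906], [453.0001220703125, 85.623046875], [462.47784423828125, 137.9452362060547], [421.41046142578125, 145.38421630859375]] 0.06711665934536362
```

View pics/w1.png

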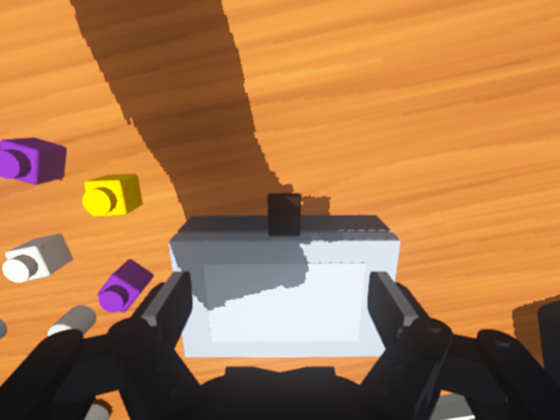

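The wrist view shows the tab at columns 268–301, rows 194–235, centred between the fingers to within about 3 mm. I'll descend and pinch it.

Request:
apply_moves --commands '[0.1,0.3,-4,0,0,0,1,0.1,0.3,-8,0,0,0,1,0.1,0.3,-12,0,0,0,1,0.1,0.3,-14.3,0,0,0,1,0.1,0.3,-14.3,0,0,0,-0.6,0.1,0.3,-14.3,0,0,0,-1,0.1,0.3,-14.3,0,0,0,-1,0.1,0.3,-14.3,0,0,0,-1,0.1,0.3,-14.3,0,0,0,-1,0.1,0.3,-14.3,0,0,0,-1,0.1,0.3,-14.3,0,0,0,-1,0.1,0.3,-14.3,0,0,0,-1]' --force 25

```text
time_s: 3.12
ee_pos: [0.4349, 0.1268, 0.059]
ee_rot: [0.096, 0.995, 0.001, 0.001]
ft_force: [3.4, 3.3, 0.7]
opening: 0.346
grasp_force: 30.8
```

Run:
```python
import numpy as np
f=lambda t:np.array([-15.8*np.cos(t)+.5*np.sin(t),15.8*np.sin(t)+.5*np.cos(t)])
for a,b,n in((.047,.83,11),(.83,1.62,11)):
    for t in np.linspace(a,b,n+1)[1:]:
        d=f(t)-f(a); print(np.round([d[0]*.982,-d[0]*.191,d[1]],1).tolist(),end=' ')
    print()
```

```text
[0.1, -0.0, 1.1] [0.3, -0.1, 2.2] [0.6, -0.1, 3.3] [1.0, -0.2, 4.4] [1.4, -0.3, 5.4] [1.9, -0.4, 6.4] [2.5, -0.5, 7.4] [3.1, -0.6, 8.3] [3.8, -0.7, 9.2] [4.6, -0.9, 10.0] [5.4, -1.0, 10.8] 
[0.9, -0.2, 0.7] [1.8, -0.3, 1.3] [2.8, -0.5, 1.9] [3.8, -0.7, 2.4] [4.8, -0.9, 2.9] [5.8, -1.1, 3.2] [6.9, -1.3, 3.5] [8.0, -1.6, 3.7] [9.1, -1.8, 3.8] [10.2, -2.0, 3.8] [11.4, -2.2, 3.8]
```

Request:
apply_moves --commands '[0.1,0,1.1,0,0,0,-1,0.3,-0.1,2.2,0,0,0,-1,0.6,-0.1,3.3,0,0,0,-1,1.0,-0.2,4.4,0,0,0,-1,1.4,-0.3,5.4,0,0,0,-1,1.9,-0.4,6.4,0,0,0,-1,2.5,-0.5,7.4,0,0,0,-1,3.1,-0.6,8.3,0,0,0,-1,3.8,-0.7,9.2,0,0,0,-1,4.6,-0.9,10.0,0,0,0,-1,5.4,-1.0,10.8,0,0,0,-1]'

```text
time_s: 4.03
ee_pos: [0.4866, 0.117, 0.166]
ee_rot: [0.096, 0.995, 0.001, -0.001]
ft_force: [2.8, 2.9, -7.3]
opening: 0.342
grasp_force: 31.0
```

Request:
apply_moves --commands '[0.9,-0.2,0.7,0,0,0,-1,1.8,-0.3,1.3,0,0,0,-1,2.8,-0.5,1.9,0,0,0,-1,3.8,-0.7,2.4,0,0,0,-1,4.8,-0.9,2.9,0,0,0,-1,5.8,-1.1,3.2,0,0,0,-1,6.9,-1.3,3.5,0,0,0,-1,8.0,-1.6,3.7,0,0,0,-1,9.1,-1.8,3.8,0,0,0,-1,10.2,-2.0,3.8,0,0,0,-1,11.4,-2.2,3.8,0,0,0,-1,11.4,-2.2,3.8,0,0,0,-1]'

```text
time_s: 5.03
ee_pos: [0.6023, 0.0947, 0.2039]
ee_rot: [0.096, 0.995, 0.0, -0.0]
ft_force: [0.4, 5.2, 4.6]
opening: 0.342
grasp_force: 35.3
```

Run:
```python
from h import *
st=manip.read_state(); print(st["ee_pos"],st["ft_force"],st["wrist_torque"])
I,D,C=shot("scene"); save("s2.png",I)
```

```text
[0.60232589 0.09468503 0.20393577] [0.41484451 5.24142232 4.57770756] [ 0.88966212  0.14614515 -0.0245039 ]
```

View pics/s2.png

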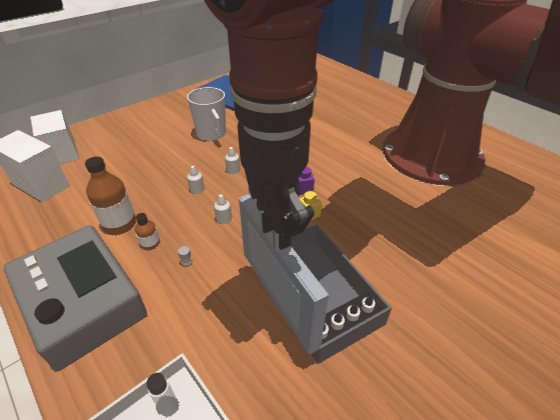

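The lid stands upright, with the vials visible at about (345,320) and the bay clear. Now I release it and go to the bottle.

Request:
apply_moves --commands '[0,0,0,0,0,0,1,0,0,0,0,0,0,1,0,0,0,0,0,0,1,0,0,0,0,0,0,1,0,0,3,0,0,0,1,0,0,6,0,0,0,1,-3,-2,7,0,0,5,1,-6,-5,7,0,0,10,1,-8,-8,7,0,0,13,1,-10,-12,5,0,0,13,1,-12,-16,3,0,0,13,1,-14,-20,1,0,0,13,1]'

```text
time_s: 6.08
ee_pos: [0.4692, -0.0888, 0.223]
ee_rot: [-0.017, 1.0, -0.0, 0.001]
ft_force: [1.4, -0.8, -0.4]
opening: 1.006
grasp_force: 0.0
```

Request:
apply_moves --commands '[-1.7,-4.5,-1,0,0,0,1,-1.7,-4.5,-1,0,0,0,1,-1.7,-4.5,-1,0,0,0,1,-1.7,-4.5,-1,0,0,0,1]'

```text
time_s: 6.42
ee_pos: [0.4533, -0.1328, 0.2134]
ee_rot: [-0.016, 1.0, 0.0, 0.0]
ft_force: [-0.4, 0.5, -0.7]
opening: 1.003
grasp_force: 0.0
```

Run:
```python
from h import *
st=manip.read_state(); M=R.from_quat(st["ee_rot"]).as_matrix(); print(st["ee_pos"],M.round(3).tolist())
I,D,C=shot("wrist"); save("w2.png",I); P=cloud(C,D)
hsv=cv2.cvtColor(I,cv2.COLOR_RGB2HSV)
for n,I,D,C in [("wrist",I,D,C)]+[("top",)+shot("top")]:
    P=cloud(C,D)
    roi=abs(P[...,0]-.446)+abs(P[...,1]+.15)<.06
    for a,b in((.035,.048),(.052,.06)):
        m=roi&(P[...,2]>a)&(P[...,2]<b); q=P[m]
        print(n,m.sum(),cv2.minAreaRect((q[:,:2]*1000).astype(np.float32)) if m.sum()>9 else None,np.median(q[:,2]))
    # lid angle & insert in bay
    if n=="top": np.savez("top2.npz",I=I,D=D); save("t2.png",I[100:280,80:320].repeat(3,0).repeat(3,1))
```

```text
[ 0.4533276  -0.1327771   0.21335229] [[-0.999, -0.032, 0.0], [-0.032, 0.999, 0.0], [-0.0, 0.0, -1.0]]
wrist 667 ((445.7735900878906, -149.40081787109375), (34.972896575927734, 36.01472854614258), 1.0813624858856201) 0.041698875997526585
wrist 539 ((446.22418212890625, -149.1320037841797), (25.07893180847168, 24.991846084594727), 27.60506248474121) 0.056021010421140494
top 0 None nan
top 0 None nan
  return _methods._mean(a, axis=axis, dtype=dtype,
  ret = ret.dtype.type(ret / rcount)
```

View pics/w2.png

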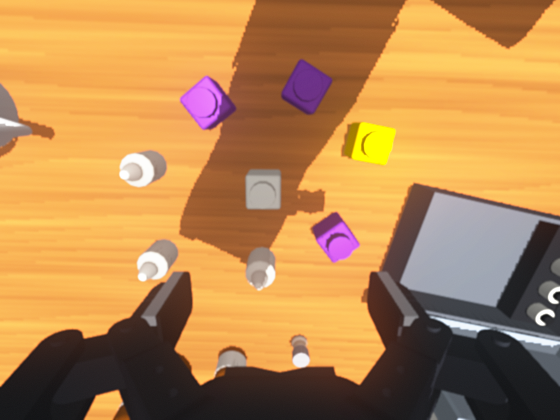

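View pics/t2.png

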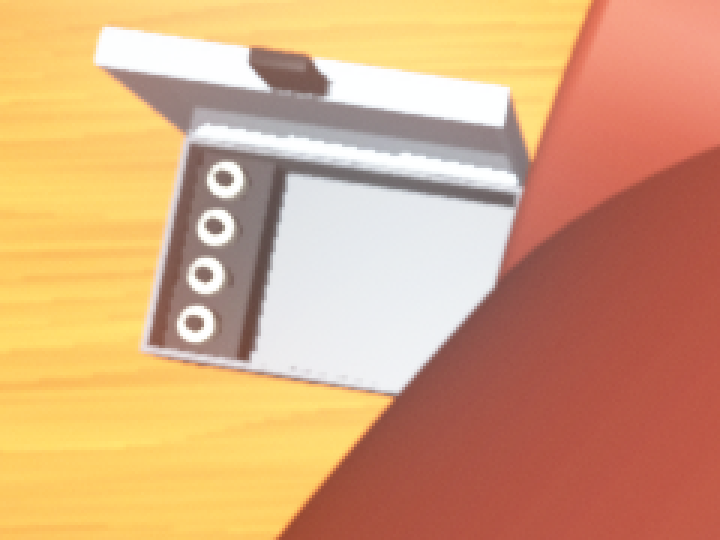

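Both views confirm the bottle at (263,190) in the wrist picture, body 36×36 mm and top at 56 mm. The bay is empty. Now I descend and grip it.

Request:
apply_moves --commands '[-0.8,-1.7,-4,0,0,0,1,-0.8,-1.7,-8,0,0,0,1,-0.8,-1.7,-12,0,0,0,1,-0.8,-1.7,-16,0,0,0,1,-0.8,-1.7,-18.9,0,0,0,1,-0.8,-1.7,-18.9,0,0,0,-0.5,-0.8,-1.7,-18.9,0,0,0,-1,-0.8,-1.7,-18.9,0,0,0,-1,-0.8,-1.7,-18.9,0,0,0,-1,-0.8,-1.7,-18.9,0,0,0,-1,-0.8,-1.7,-18.9,0,0,0,-1,-0.8,-1.7,-18.9,0,0,0,-1]' --force 25

```text
time_s: 7.52
ee_pos: [0.4473, -0.1501, 0.0263]
ee_rot: [-0.017, 1.0, -0.001, 0.002]
ft_force: [0.2, 2.1, 8.1]
opening: 0.417
grasp_force: 25.7
```

Request:
apply_moves --commands '[0,0,3,0,0,0,-1,0,0,6,0,0,0,-1,0,0,9,0,0,0,-1,0,1,12,0,0,0,-1,1,4,12,0,0,-3,-1,2,7,12,0,0,-6,-1,3,10.5,12,0,0,-9,-1,4,14,12,0,0,-12,-1,5,17.5,12,0,0,-13,-1,5.8,21,12,0,0,-13,-1,5.8,23.8,12,0,0,-13,-1,5.8,23.8,12,0,0,-13,-1]'

```text
time_s: 8.52
ee_pos: [0.5039, 0.0929, 0.1456]
ee_rot: [0.094, 0.996, 0.001, 0.001]
ft_force: [0.3, 0.3, -0.5]
opening: 0.413
grasp_force: 25.6
```

Run:
```python
from h import *
st=manip.read_state(); print(st["ee_pos"],R.from_quat(st["ee_rot"]).as_matrix().round(3).tolist(),st["ft_force"])
I,D,C=shot("wrist"); J,D2,C2=shot("scene"); save("w3.png",cv2.resize(np.hstack([I,J]),(800,300)))
```

```text
[0.50392589 0.09286432 0.14561968] [[-0.982, 0.188, 0.002], [0.188, 0.982, 0.002], [-0.002, 0.002, -1.0]] [ 0.31383571  0.25023771 -0.50585806]
```

View pics/w3.png

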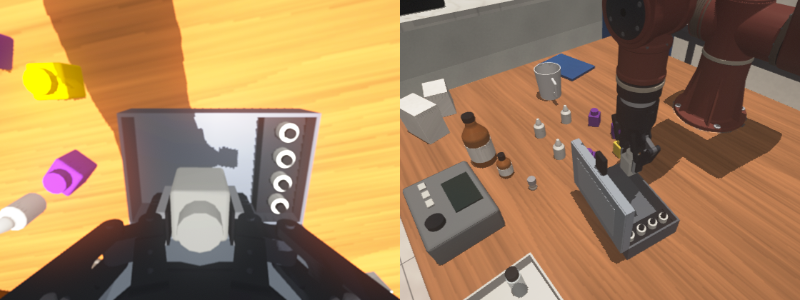

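The bottle is held upright, at columns 172–232 in the left picture. The bay spans 125–255 and the lid is still upright. I'll lower it and release.

Request:
apply_moves --commands '[0.1,-0.9,-1,0,0,0,-1,0.1,-0.9,-3.5,0,0,0,-1,0.1,-0.9,-6,0,0,0,-1,0.1,-0.9,-8.5,0,0,0,-1,0.1,-0.9,-10,0,0,0,-1,0.1,-0.9,-10.8,0,0,0,-1,0.1,-0.9,-11.3,0,0,0,-1,0.1,-0.9,-11.3,0,0,0,-1]'

```text
time_s: 9.28
ee_pos: [0.5048, 0.0786, 0.0315]
ee_rot: [0.097, 0.995, -0.0, 0.0]
ft_force: [-0.4, -0.4, -0.6]
opening: 0.416
grasp_force: 26.0
```

Request:
apply_moves --commands '[0,0,0,0,0,0,0.3,0,0,0,0,0,0,0.3,0,0,0,0,0,0,0.3,0,0,0,0,0,0,0.3,0,0,2,0,0,0,0.3,0,0,5,0,0,0,0.3,0,0,9,0,0,0,0.3,0,0,13,0,0,0,0.3,0,0,17,0,0,0,0.5,0,0,21,0,0,0,0.8,0,0,24,0,0,0,1,0,0,24,0,0,0,1]'

```text
time_s: 10.28
ee_pos: [0.5072, 0.0795, 0.2777]
ee_rot: [0.096, 0.995, 0.001, 0.005]
ft_force: [0.6, 0.2, 0.0]
opening: 1.0
grasp_force: 0.0
```

Run:
```python
from h import *
st=manip.read_state(); print(st["ee_pos"],st["ft_force"])
o=np.array([.5226,.1089]); e=np.array([.982,-.191]); f=np.array([.191,.982])
I,D,C=shot("wrist"); J,D2,C2=shot("scene"); save("w4.png",cv2.resize(np.hstack([I,J]),(800,300)))
for I,D,C in((I,D,C),(J,D2,C2)):
    P=cloud(C,D); X=(P[...,:2]-o)@e; Y=(P[...,:2]-o)@f; Z=P[...,2]
    m=(abs(X)<.055)&(Y>-.09)&(Y<.03)&(Z>.04)&(Z<.07)
    print('bottle',m.sum(),X[m].mean(),Y[m].mean(),Z[m].max())
    m=(abs(X-.067)<.06)&(abs(Y)<.08)&(Z>.08)&(Z<.18)&((Y>.03)|(Y<-.03))
    if m.sum()>50:
        p=np.polyfit(Z[m],X[m],1); print('lid',m.sum(),p,np.pi/2+np.arctan(p[0]), 'xat z.15',np.polyval(p,.15))
    m=(abs(X-.067)<.08)&(abs(Y)<.03)&(Z>.19)&(Z<.24)&(I.max(-1)<110)
    if m.sum(): print('tab',m.sum(),np.c_[X[m],Y[m],Z[m]].mean(0),np.c_[X[m],Y[m],Z[m]].max(0))
```

```text
[0.5071891  0.07952647 0.27774509] [0.55327031 0.20730242 0.02319067]
bottle 858 -0.015288514127192891 -0.0318854733326051 0.06312925891057858
lid 2867 [-0.0121952   0.08584172] 1.558601726779913 xat z.15 0.08401244239554458
tab 1322 [0.06746728 0.00158044 0.21155207] [0.07376582 0.01656884 0.22537468]
bottle 361 -0.01268097686655352 -0.028292916316098038 0.063517744514065
lid 1509 [-0.01602575  0.08791828] 1.554771950444529 xat z.15 0.08551442133265097
tab 398 [0.07228372 0.00495846 0.21151178] [0.07547518 0.01645127 0.22576433]
```

View pics/w4.png

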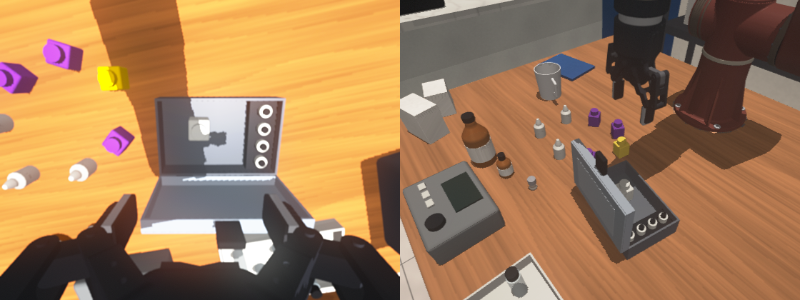

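The bottle stands upright in the bay at case (-0.014, -0.030), with its top at 62 mm, and the lid is at 1.556 rad. Now I take the tab again.

Request:
apply_moves --commands '[3,0.6,0,0,0,0,1,6,1.3,0,0,0,0,1,8.6,1.8,0,0,0,0,1,8.6,1.8,0,0,0,0,1,8.6,1.8,-3,0,0,0,1,8.6,1.8,-6,0,0,0,1,8.6,1.8,-7.4,0,0,0,1,8.6,1.8,-7.4,0,0,0,-0.5,8.6,1.8,-7.4,0,0,0,-1,8.6,1.8,-7.4,0,0,0,-1,8.6,1.8,-7.4,0,0,0,-1,8.6,1.8,-7.4,0,0,0,-1]' --force 25

```text
time_s: 11.38
ee_pos: [0.5911, 0.097, 0.1985]
ee_rot: [0.097, 0.995, -0.0, 0.001]
ft_force: [-0.2, -0.6, 2.6]
opening: 0.348
grasp_force: 27.1
```

Run:
```python
import numpy as np
f=lambda t:np.array([-15.8*np.cos(t)+.5*np.sin(t),15.8*np.sin(t)+.5*np.cos(t)])
for a,b,n in((1.556,.77,11),(.77,0,11)):
    for t in np.linspace(a,b,n+1)[1:]:
        d=f(t)-f(a); print(np.round([d[0]*.982,-d[0]*.191,d[1]],1).tolist(),end=' ')
    print()
```

```text
[-1.1, 0.2, -0.0] [-2.2, 0.4, -0.1] [-3.3, 0.6, -0.3] [-4.4, 0.9, -0.6] [-5.4, 1.1, -0.9] [-6.5, 1.3, -1.3] [-7.5, 1.5, -1.8] [-8.4, 1.6, -2.4] [-9.4, 1.8, -3.0] [-10.2, 2.0, -3.7] [-11.1, 2.2, -4.4] 
[-0.8, 0.1, -0.8] [-1.5, 0.3, -1.6] [-2.1, 0.4, -2.5] [-2.7, 0.5, -3.5] [-3.2, 0.6, -4.5] [-3.6, 0.7, -5.5] [-4.0, 0.8, -6.5] [-4.3, 0.8, -7.6] [-4.5, 0.9, -8.7] [-4.6, 0.9, -9.8] [-4.7, 0.9, -10.9]
```

Request:
apply_moves --commands '[-1.1,0.2,0,0,0,0,-1,-2.1,0.4,-0.1,0,0,0,-1,-3.2,0.6,-0.3,0,0,0,-1,-4.2,0.8,-0.6,0,0,0,-1,-5.2,1.0,-0.9,0,0,0,-1,-6.3,1.2,-1.3,0,0,0,-1,-7.2,1.4,-1.7,0,0,0,-1,-8.1,1.6,-2.3,0,0,0,-1,-9.1,1.8,-2.9,0,0,0,-1,-9.8,1.9,-3.6,0,0,0,-1,-10.7,2.1,-4.2,0,0,0,-1]'

```text
time_s: 12.3
ee_pos: [0.4845, 0.1176, 0.1561]
ee_rot: [0.097, 0.995, -0.001, 0.002]
ft_force: [7.8, -7.7, -6.3]
opening: 0.35
grasp_force: 27.4
```

Request:
apply_moves --commands '[-0.8,0.1,-0.8,0,0,0,-1,-1.4,0.3,-1.5,0,0,0,-1,-2.0,0.4,-2.4,0,0,0,-1,-2.6,0.5,-3.4,0,0,0,-1,-3.1,0.6,-4.3,0,0,0,-1,-3.5,0.7,-5.3,0,0,0,-1,-3.9,0.8,-6.3,0,0,0,-1,-4.1,0.8,-7.3,0,0,0,-1,-4.3,0.9,-8.4,0,0,0,-1,-4.4,0.9,-9.5,0,0,0,-1,-4.5,0.9,-10.3,0,0,0,-1,-4.5,0.9,-10.5,0,0,0,-1]'

```text
time_s: 13.3
ee_pos: [0.4367, 0.1267, 0.0492]
ee_rot: [0.097, 0.995, -0.001, -0.001]
ft_force: [-6.0, -4.5, 3.0]
opening: 0.347
grasp_force: 25.5
```

Request:
apply_moves --commands '[0,0,0,0,0,0,1,0,0,0,0,0,0,1,0,0,0,0,0,0,1,0,0,0,0,0,0,1,0,0,0,0,0,0,1,0,0,3,0,0,0,1,0,0,7,0,0,0,1,0,0,11,0,0,0,1,-2,0,15,0,0,0,1,-5,0,18,0,0,0,1,-8,0,18,0,0,0,1,-8,0,18,0,0,0,1]'

```text
time_s: 14.3
ee_pos: [0.3545, 0.1275, 0.2318]
ee_rot: [0.096, 0.995, 0.0, 0.0]
ft_force: [1.4, 0.3, -0.0]
opening: 0.998
grasp_force: 0.0
```

Run:
```python
from h import *
st=manip.read_state(); print(st["ee_pos"],st["ft_force"])
o=np.array([.5226,.1089]); e=np.array([.982,-.191]); f=np.array([.191,.982])
for n in ("scene","top"):
    I,D,C=shot(n); save(n+"5.png",I)
    P=cloud(C,D); X=(P[...,:2]-o)@e; Y=(P[...,:2]-o)@f; Z=P[...,2]
    m=(abs(X)<.055)&(abs(Y)<.09)&(Z>.05)&(Z<.1)
    if m.sum()>50: print('lid slope',m.sum(),np.polyfit(X[m],Z[m],1))
    m=(X>-.1)&(X<-.075)&(abs(Y)<.012)&(Z>.03)&(Z<.1); print('tab top z',m.sum(),np.median(Z[m]) if m.sum() else None)
```

```text
[0.35454847 0.12753678 0.23179349] [ 1.39030656  0.32297669 -0.02923866]
lid slope 6245 [-0.04573702  0.07355436]
tab top z 160 0.0666542548974286
lid slope 6346 [-0.04319403  0.07262027]
tab top z 194 0.0659139237711559
```

View pics/scene5.png

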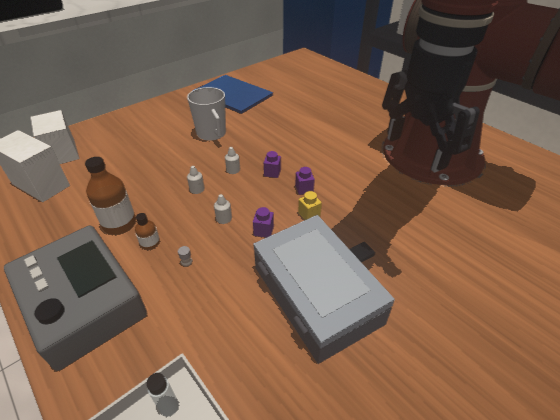

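The lid is down but still about 0.045 rad ajar, within the limit but not fully shut. I'll press the tab with closed fingers.

Request:
apply_moves --commands '[4,0,0,0,0,0,-1,8,0,0,0,0,0,-1,8,0,-3,0,0,0,-1,8,0,-6.5,0,0,0,-1,8,0,-10,0,0,0,-1,8,0,-13,0,0,0,-1,8,0,-14.5,0,0,0,-1,8,0,-15,0,0,0,-1,8,0,-15.4,0,0,0,-1,8,0,-15.7,0,0,0,-1,8,0,-15.9,0,0,0,-1,8,0,-15.9,0,0,0,-1]'

```text
time_s: 15.4
ee_pos: [0.4389, 0.1274, 0.0735]
ee_rot: [0.096, 0.995, 0.0, 0.001]
ft_force: [-10.6, -1.9, 28.5]
opening: 0.001
grasp_force: 14.1
```

Request:
apply_moves --commands '[0,0,1,0,0,0,-1,0,0,4,0,0,0,-1,0,0,8,0,0,0,-1,0,0,12,0,0,0,-1,-4,0,15,0,0,0,-1,-8,0,16,0,0,0,-1,-8,0,16,0,0,0,-1,-8,0,16,0,0,0,-1]'

```text
time_s: 16.07
ee_pos: [0.3577, 0.1276, 0.2334]
ee_rot: [0.096, 0.995, 0.001, 0.002]
ft_force: [0.7, 1.0, 0.5]
opening: 0.004
grasp_force: 0.0
```

Run:
```python
from h import *
st=manip.read_state(); print(st["ee_pos"],st["ft_force"])
o=np.array([.5226,.1089]); e=np.array([.982,-.191]); f=np.array([.191,.982])
for n in ("scene","top"):
    I,D,C=shot(n)
    P=cloud(C,D); X=(P[...,:2]-o)@e; Y=(P[...,:2]-o)@f; Z=P[...,2]
    m=(abs(X)<.055)&(abs(Y)<.09)&(Z>.05)&(Z<.1)
    if m.sum()>50: print('lid slope',m.sum(),np.polyfit(X[m],Z[m],1))
    m=(X>-.1)&(X<-.075)&(abs(Y)<.012)&(Z>.03)&(Z<.1); print('tab top z',m.sum(),np.median(Z[m]) if m.sum() else None)
```

```text
[0.35774188 0.12763893 0.23337494] [0.6653571  1.0411198  0.52389071]
lid slope 6083 [-0.0016605   0.07058882]
tab top z 152 0.05995550492445423
lid slope 6319 [0.0006442  0.06956562]
tab top z 193 0.058966131157862756
```

The lid is now fully shut (slope about 0, tab top at 60 mm) and the arm is clear.

```bash
python3 -c "
from cell import ticket
print(ticket.hand_in())"
```

```text
the job is handed in; nothing more can be done
None
```

The job is handed in at about 16 s: the square bottle was placed upright in the bay (not seen again once the lid closed), the lid measures fully shut, and the arm is clear; no verdict came back.

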